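# Square up the moulds on the vibrating plate and set its dial to the fourth click

## Robot

A 6-joint arm with a two-finger parallel gripper is mounted at the origin on a cart in front of the work surface, level with it; the furniture and walls round the work are solid. World frame = base frame: x ahead of the robot, y to its left, z up, the work surface at z = 0. Lengths are in m, angles in rad, forces in N, time in s.
With the tool pointing down it reaches from about 0.225 to 0.875 m from the base axis. Payload 3.4 kg.
Tool frame: the origin (TCP) lies on the centre line of the jaws, within the pads' length; the fingertips stand 11 mm ahead of it and the grasp point (between the pads) lies 8 mm behind it; z points along the fingers, y is the line along which they close (so a half turn about z gives the same grasp; the last joint's range is limited). The gripper opens to 85 mm and grips with 20 to 120 N. Pads are 22 mm wide; open, the fingers measure 114 mm over their backs; the gripper's body (76 mm by 85 mm) begins 54 mm behind the grasp point. The pads swing forward as they close: fully open they stand 13 mm farther back than shut.
Start: joints at [1.065, 0.276, 1.505, -0, 1.361, -0.121], TCP at [0.216, 0.533, 0.242] pointing down, gripper open.
Joint ranges: [-2.89, 2.89], [-0.75, 2.08], [0.22, 2.7], [-1.18, 4.32], [0.11, 2.71], [-2.7, 2.7]. Speed limits (rad/s): [2.57, 2.57, 3.14, 3.14, 3.14, 3.14].

## Interface

Orientations are given as a unit quaternion [w, x, y, z].
In Python, from rig import manip, eyes, job gives the robot as it stands.
- The arm moves only by the tool drive_tool, never from a script. Its argument "rows" is a list of rows, each a list of 3 entries, a list of its own where there are three numbers: the turn, a rotation vector about the world's x, y, z in rad, then the shift along the world's x, y, z in cm, then the finger opening in cm, from 0 to 8.54. A call has 1 to 8 rows; each row shifts and turns the commanded pose from where the row before left it; what a row does not reach is not made up. A row lasts 1/8 s, in which the tool goes at most 62.5 mm and 10.7 degrees, less where a joint would pass 70% of its speed; a pose out of reach is approached as far as the arm can. A call is refused whole if a number of a shift passes 6.25 or a number of a turn 0.188, either way. A call with a gripper value outside its range is refused whole. The fingers move at their own pace and stop on an object; "force" is the grip in N (left out, the last holds). Time passes only in rows, so rows that do not move let the fingers close. It gives the time, the measured TCP pose, the force, the opening and the grip force at its end, in the units of the state.
- manip.get_state(): the state, without advancing time (a new reading comes with each control period).
- eyes.get_image(name): name is "scene" or "top"; returns the picture (400x640x3 uint8, red, green, blue); there is no depth.
- eyes.get_calibration(name): a dict with "camera_matrix" (3x3 intrinsics, pixels), "view" (4x4, takes a point from world to camera coordinates). Camera axes: x right, y up, looking along -z (the intrinsics and any distortion apply to the point x, -y, -z); pixel columns grow to the right and rows downward; lengths in m; the calibration is good to about 2 mm. A picture is of the moment at which its call begins. get_calibration takes no time and is no camera call.
- job.sign_off(): hands the job in; it is judged then, once.
The state is a dict: "clock": time; "qpos": joint angles; "qd": joint speeds; "effort": joint torques, N m; "position": TCP position; "ee_rot": TCP orientation; "contact_force": force on the tool from outside, world axes, zero at the start; "moment": the same for the moment, N m; "width": finger opening in m; "gripper_force": force on a finger pad.
Only numpy, scipy, OpenCV 4.12 (cv2) and the standard library are available. Lean on these libraries where they do the work, as an engineer would, in place of code of your own. Each camera call takes 0.05 s, during which the arm holds its last target. There are 200 camera calls.

## Task

Push the two small moulds back on the vibrating plate so that they stand side by side in a row, each with its short end flush and square against the plate's rear fence and a gap left between them. Then turn the controller's dial clockwise, counting the clicks, until it rests in the fourth click up from its stop, without ever going over into the fifth, and let go of it. Leave the other things on the table alone.

Things in the scene. Friction and masses are not known exactly. Their poses are not given: they have to be found in the camera images.
- vibro_plate: Low vibrating plate, fixed: an aluminium deck 205 mm (along its x) by 204 mm (along its y) on rubber mounts over a dark steel foot. Origin at table level under the deck's middle; its x axis points away from the robot, to the rear fence, y along the fence to the left, z up. The deck's flat top is 46 mm above the table.
- plate_fence (a point): Point on the rear fence: middle of the fence's front face, at the level of the deck's top. Axes as the plate's (x goes into the fence, y along it). The fence is a straight bar across the whole deck, 14 mm high above the deck.
- mould_round_centre (a point): Centre (half-way up) of the small silicone mould with round pockets: a flat block 62 mm (its x) by 110 mm (its y) by 18 mm high, about 90 g, loose on the deck. Its long y axis points roughly to the fence, so when flush its centre is 55 mm in front of the fence's face. Waxed, it slides easily on the deck (friction about 0.3). Pushed at its near short end with two finger tips side by side it turns square as it slides and meets the fence.
- mould_hex_centre (a point): Centre (half-way up) of the small silicone mould with angular pockets, of the same outer size, mass and behaviour (62 x 110 x 18 mm, long side along its y). It lies beside the other; which of the two is on the left varies.
- controller: Grey control box of the plate, fixed, 110 x 110 x 44 mm high. Origin at table level under its middle, which is also under the dial's axis; x away from the robot, y left, z up. On its top lie eight raised white scale bars, one for each click, 30 degrees apart round the dial; the one at the stop (longer and wider) is to the left (+y), the others follow clockwise.
- dial_grip (a point): Point on the dial's upright axis 70 mm above the table, the height to grip, between the flats of its bar grip. The dial is a black disc 72 mm across (its top 50 mm above the table) with an upright bar on it, 64 mm long, 17 mm thick, standing from 50 to 84 mm above the table. The point turns with the dial: its x axis lies along the bar toward the pointer end, which has a short white mark on its top and end; z up.
- speed_dial (a joint): Angle of the dial in rad, growing clockwise seen from above: 0 at its stop, pointer at the longer scale bar. Spring detents every 0.524 rad (30 degrees): click n rests at n x 0.524, up to a second stop at click 7 (3.665); the fourth click is 2.094. Let go between two clicks it springs to the nearer. It starts at the stop, click 1 or click 2 (rarely balanced half-way). Turning takes 0.1 to 0.15 N m.
- jar: Bystander: jar with a black lid, 50 mm across, 56 mm high; origin at its underside.
- tealight: Bystander: round cast tealight holder, 62 mm across, 38 mm high; origin at its underside.
- tape: Bystander: roll of masking tape lying flat, 96 mm across, 25 mm high; origin at its underside.

How it is judged:
On the way, in this order (a step that is already met when the one before it is completed fails the run):
1. both moulds stand flush and square against the rear fence, apart from each other (x of mould_round_centre in the frame of plate_fence between -0.059 and -0.051 m and angle between the y axis of each of mould_round_centre, mould_hex_centre and the x axis of plate_fence, either way round below 0.06 rad and z of mould_round_centre in the frame of plate_fence between 0.004 and 0.014 m and y of mould_round_centre in the frame of plate_fence between -0.1 and 0.1 m and x of mould_hex_centre in the frame of plate_fence between -0.059 and -0.051 m and z of mould_hex_centre in the frame of plate_fence between 0.004 and 0.014 m and y of mould_hex_centre in the frame of plate_fence between -0.1 and 0.1 m and horizontal distance between mould_round_centre and mould_hex_centre above 0.067 m), for 0.2 s.
2. the dial is at the fourth click (value of joint speed_dial between 1.97 and 2.22 rad), for 0.2 s.
At the end, for the whole second after the job is handed in: Both moulds lie flat on the deck, each with a short end within 4 mm of touching the rear fence and square to it within 0.06 rad, with a gap of at least 5 mm between them; the dial rests in the fourth click from its stop (2.094 rad, within 0.12) (all of step 1 and all of step 2 and velocity of joint speed_dial between -0.1 and 0.1 rad/s).
It fails at once if the dial goes over into the fifth click (more than half-way past the fourth) (value of joint speed_dial above 2.4 rad).
It fails at once if the jar is moved more than 30 mm (distance of jar from where it was at the start of the episode above 0.03 m).
It fails at once if the tealight holder is moved more than 30 mm (distance of tealight from where it was at the start of the episode above 0.03 m).
It fails at once if the roll of tape is moved more than 30 mm (distance of tape from where it was at the start of the episode above 0.03 m).
It also fails if it takes over 69 s, if anything falls off the work surface, if the arm or the gripper's body presses on something with over 40 N, if the wrist force passes 120 N, or if a joint passes its speed limit or range.

## Working session

There is one attempt and no reset: what is moved stays moved. The work goes in short steps, Python scripts to look and compute and a tool call to move; the robot and the scene stay as the last step left them, time stands still between calls to the robot, and variables do not carry over. Pictures are saved under pics/ and viewed, at most 10 in all, crops included, and the job is handed in when it is done.

Besides the shell and the picture viewer there is one more tool, called by a JSON object that holds its "op" and its "data". drive_tool: Moves the arm, as the interface text tells. Its arguments: {"type":"object","properties":{"rows":{"type":"array"},"force":{"type":"number"}},"required":["rows"]}

```bash
mkdir -p pics; cat > h.py <<'E'
import numpy as np, cv2
from rig import manip, eyes, job
def save(n,f):
    im=eyes.get_image(n); cv2.imwrite(f'pics/{f}.png',im[:,:,::-1]); return im
def ray(n,u,v,z):
    c=eyes.get_calibration(n); K=np.array(c['camera_matrix']); V=np.array(c['view'])
    d=np.linalg.inv(K)@np.array([u,v,1.]); d=d*[1,-1,-1]
    R=V[:3,:3]; o=-R.T@V[:3,3]; w=R.T@d
    return o+w*(z-o[2])/w[2]
def proj(n,p):
    c=eyes.get_calibration(n); K=np.array(c['camera_matrix']); V=np.array(c['view'])
    q=V[:3,:3]@np.array(p)+V[:3,3]; q=K@(q*[1,-1,-1]); return q[:2]/q[2]
E
python3 - <<'E'
from h import *
save('top','top0'); save('scene','scene0')
c=eyes.get_calibration('top'); print({k:np.round(v,3).tolist() if not isinstance(v,str) else v for k,v in c.items()})
print(manip.get_state())
E
```

```text
{'camera_matrix': [[468.032, 0.0, 309.74], [0.0, 468.032, 195.495], [0.0, 0.0, 1.0]], 'view': [[0.001, -0.999, 0.032, -0.091], [0.981, 0.008, 0.196, -0.585], [-0.196, 0.031, 0.98, -0.858], [0.0, 0.0, 0.0, 1.0]]}
{'clock': 0.1, 'qpos': array([ 1.06496206e+00,  2.76561283e-01,  1.50599750e+00,  5.06123764e-05,
        1.36066529e+00, -1.20975023e-01]), 'qd': array([-1.69162747e-03, -1.12178912e-04, -2.99741798e-03, -5.59825446e-05,
       -1.15181612e-03, -4.88673138e-04]), 'effort': array([ 3.23754524e-03, -4.17697442e+01, -2.46406996e+01, -2.61829346e-04,
        5.75316459e-03,  2.63322880e-05]), 'position': array([0.21563675, 0.53257019, 0.24151293]), 'ee_rot': array([-2.75021885e-04,  1.91249371e-01,  9.81541141e-01, -7.68345067e-04]), 'contact_force': array([-0.007299  ,  0.12571682,  0.59770039]), 'moment': array([ 0.00378728,  0.06017859, -0.02698397]), 'gripper_force': 0.0, 'width': 0.08535997391717254}
```

View pics/top0.png

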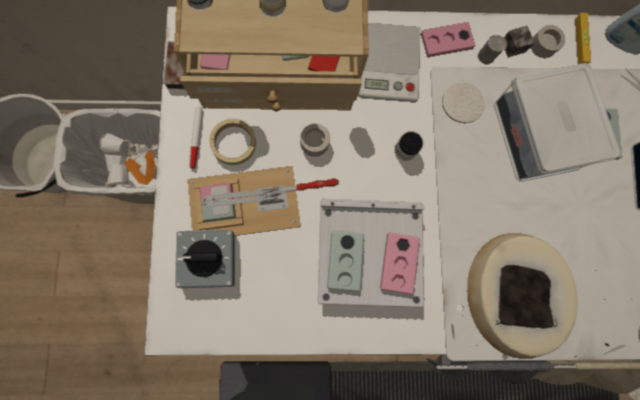

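View pics/scene0.png

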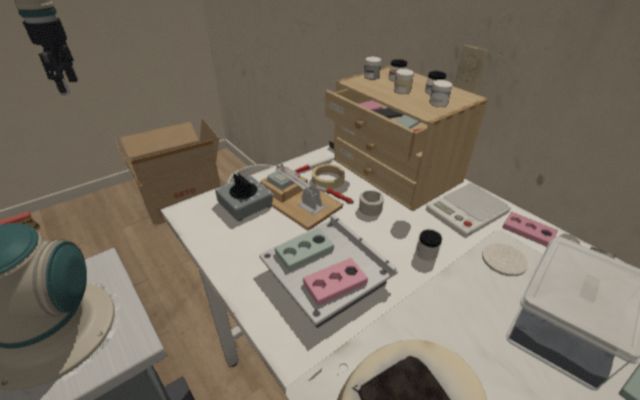

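The top view shows the green round-pocket mould at about (346,262), the pink hex mould at (401,264), the deck at columns 320–424 and rows 203–305, and the dial at (205,258). The dial's pointer is to the left, so it is near its stop. Next I'll measure these.

```bash
python3 - <<'E'
from h import *
im=cv2.imread('pics/top0.png'); hsv=cv2.cvtColor(im,cv2.COLOR_BGR2HSV)
for y,x in [(262,355),(275,412),(222,370),(245,333),(258,230)]: print(hsv[y,x])
def m(lo,hi,box):
    k=cv2.inRange(hsv,lo,hi); z=np.zeros_like(k); x0,y0,x1,y1=box; z[y0:y1,x0:x1]=k[y0:y1,x0:x1]
    c=max(cv2.findContours(z,cv2.RETR_EXTERNAL,cv2.CHAIN_APPROX_NONE)[0],key=cv2.contourArea); return c
for nm,lo,hi in (('green',(50,25,60),(95,120,255)),('pink',(160,60,80),(180,255,255))):
    c=m(lo,hi,(320,215,425,300)); P=np.array([ray('top',*p[0],.064)[:2] for p in c],np.float32)
    r=cv2.minAreaRect(P*1000); print(nm,np.round(r[0]),np.round(r[1]),r[2], np.round(cv2.boxPoints(r)).tolist())
print('deck px->', [np.round(ray('top',u,v,.046),3)[:2] for u,v in [(320,305),(424,305)]],'fence top front',[np.round(ray('top',u,v,.060),3)[:2] for u,v in [(321,208),(423,209)]])
print('box',[np.round(ray('top',u,v,.044),3)[:2] for u,v in [(177,232),(234,232),(234,287),(177,287)]])
k=cv2.resize(im[195:310,165:430],None,fx=3,fy=3,interpolation=cv2.INTER_CUBIC); cv2.imwrite('pics/crop0.png',k)
print(proj('top',[.216,.533,.242]))
E
```

```text
[ 47  24 147]
[176  80 173]
[ 16  23 167]
[ 45  24 149]
[ 36  12 104]
green [ 432. -161.] [0. 0.] 0.0 [[432.0, -161.0], [432.0, -161.0], [432.0, -161.0], [432.0, -161.0]]
pink [ 455. -260.] [ 62. 108.] 80.79867553710938 [[397.0, -282.0], [504.0, -300.0], [514.0, -238.0], [407.0, -221.0]]
deck px-> [array([ 0.376, -0.108]), array([ 0.376, -0.308])] fence top front [array([ 0.561, -0.11 ]), array([ 0.56 , -0.311])]
box [array([0.514, 0.17 ]), array([0.515, 0.059]), array([0.409, 0.056]), array([0.409, 0.164])]
[-135.63641259  428.49329621]
```

View pics/crop0.png

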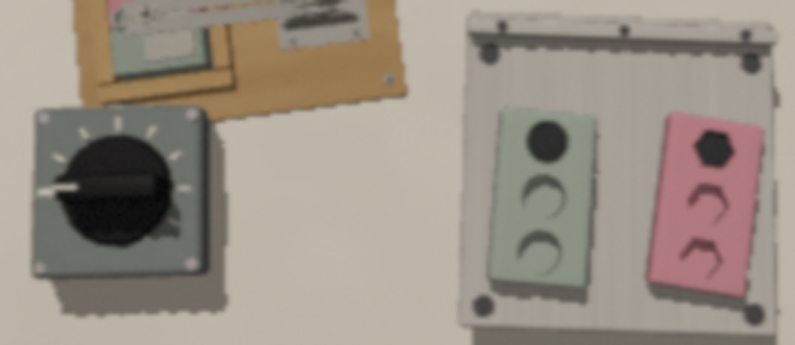

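```bash
python3 - <<'E'
from h import *
im=cv2.imread('pics/top0.png'); lab=cv2.cvtColor(im,cv2.COLOR_BGR2LAB); g=cv2.cvtColor(im,cv2.COLOR_BGR2GRAY).astype(float)
a=lab[:,:,1]; print(a[262,355],a[222,370],a[275,412])
for nm,k in (('green',(a<124)),('pink',a>140)):
    z=np.zeros(a.shape,np.uint8); z[218:302,322:424]=k[218:302,322:424]*255
    c=max(cv2.findContours(z,cv2.RETR_EXTERNAL,cv2.CHAIN_APPROX_NONE)[0],key=cv2.contourArea); P=np.array([ray('top',*p[0],.064)[:2] for p in c],np.float32)
    r=cv2.minAreaRect(P*1000); print(nm,np.round(r[0]),np.round(r[1]),round(r[2],1), np.round(cv2.boxPoints(r)).tolist())
# deck front edge and fence edges
def edge(cols,r0,r1,sign,z):
    P=[]
    for u in cols:
        d=sign*np.diff(g[r0:r1,u]); i=d.argmax(); o=0
        if 0<i<len(d)-1: o=(d[i-1]-d[i+1])/(2*(d[i-1]-2*d[i]+d[i+1])+1e-9)
        P.append(ray('top',u,r0+i+o+.5,z)[:2])
    P=np.array(P); f=np.polyfit(P[:,1],P[:,0],1); res=P[:,0]-np.polyval(f,P[:,1]); ok=abs(res)<.003; f=np.polyfit(P[ok,1],P[ok,0],1)
    return f, np.polyval(f,-.21), ok.mean()
print('deck front',edge(range(330,415),298,312,-1,.046))
print('fence top-front (bright->dark)',edge(range(330,415),203,211,-1,.060))
print('fence bottom (dark->bright)',edge(range(330,415),205,214,1,.046))
# dial: bright mark and dark disc
print('dial px',g[250:268:3,178:232:3].astype(int))
E
```

```text
122 129 150
green [ 459. -156.] [ 60. 107.] 85.0 [[404.0, -181.0], [510.0, -191.0], [515.0, -131.0], [409.0, -122.0]]
pink [ 456. -260.] [ 62. 109.] 80.9 [[397.0, -282.0], [505.0, -300.0], [514.0, -238.0], [407.0, -221.0]]
deck front (array([0.03038124, 0.38333232]), np.float64(0.376952260975685), np.float64(1.0))
fence top-front (bright->dark) (array([0.03057152, 0.56986027]), np.float64(0.5634402519039263), np.float64(0.9294117647058824))
fence bottom (dark->bright) (array([0.02237653, 0.56093021]), np.float64(0.5562311420110521), np.float64(0.9647058823529412))
dial px [[108 110 109  73  29  28  31  30  29  29  31  30  29  29  49 112 111 109]
 [109 111  79  30  26  27  28  28  28  31  31  32  33  20  22 109 110 110]
 [112 116 113 113  89  32  32  34  33  34  35  34  35  10  12  97 127 111]
 [164 169  54  33  31  25  27  24  25  24  26  24  23   9  12 102 115 111]
 [109 110  87  16  13  13  11  10  14   9  11  11  15  12  14  92 110 108]
 [108 109 108  39  16  16  15  14  16  17  15  15  15  13  31  64 107 109]]
```

{"op": "drive_tool", "data": {"rows": [[[0,0,0.1],[1,-5,-1],8.0],[[0,0,0.1],[2,-6,-1],6],[[0,0,0.1],[2,-5.5,-1],4],[[0,0,0.05],[2,-5.5,-1],3],[[0,0,0],[2,-5.5,-1],3],[[0,0,0],[2,-5.5,-1],3],[[0,0,0],[1,-6,-1],3],[[0,0,0],[0,-6,-1],3]]}}

```text
clock: 1.1
position: [0.336, 0.0825, 0.1624]
ee_rot: [0.001, 0.017, 1.0, -0.0]
contact_force: [0.8, -1.0, -0.0]
width: 0.0301
gripper_force: 0.0
```

Plate yaw is about −0.03 rad and the fence face is at x≈0.560. The tool is already square to the plate, so I'll go to the green mould's near end.

{"op": "drive_tool", "data": {"rows": [[[0,0,0],[0.5,-6,-1],3],[[0,0,0],[0.5,-6,-2],3],[[0,0,0],[0.3,-6,-2],3],[[0,0,0],[0.1,-5.5,-2],3],[[0,0,0],[0,0,-2],3],[[0,0,0],[0,0,-1.2],3],[[0,0,0],[0,0,0],3]]}}

```text
clock: 1.98
position: [0.3484, -0.1479, 0.0604]
ee_rot: [-0.001, 0.017, 1.0, 0.001]
contact_force: [-0.5, 0.1, -0.8]
width: 0.0298
gripper_force: 0.0
```

```bash
python3 - <<'E'
from h import *
s=manip.get_state(); print(s['position'],s['ee_rot'],s['contact_force'])
a=save('top','t1'); b=save('scene','s1')
k=np.vstack([cv2.resize(a[190:330,300:450],(600,560))])
l=cv2.resize(b[200:340,240:420],(720,560)); cv2.imwrite('pics/c1.png',cv2.resize(np.hstack([k,l]),(800,340))[:,:,::-1])
E
```

```text
[ 0.34843735 -0.14791676  0.06042581] [-1.09541973e-03  1.70253726e-02  9.99854126e-01  8.13996138e-04] [-0.50907628  0.05150651 -0.81582049]
```

View pics/c1.png

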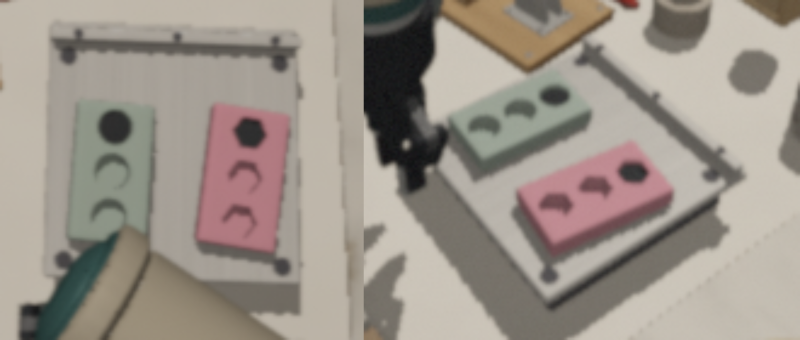

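The tips stand in front of the green mould's near end, low enough to push it. Starting the push.

{"op": "drive_tool", "data": {"rows": [[[0,0,0],[2,-0.5,-0.2],3],[[0,0,0],[1.2,-0.1,0],3],[[0,0,0],[1,-0.03,0],3],[[0,0,0],[1,-0.03,0],3],[[0,0,0],[1,-0.03,0],3],[[0,0,0],[1,-0.03,0],3],[[0,0,0],[0.8,-0.03,0],3],[[0,0,0],[0.4,0,0],3]]}}

```text
clock: 3.08
position: [0.4338, -0.1565, 0.0591]
ee_rot: [0.0, 0.017, 1.0, -0.0]
contact_force: [-0.9, -0.0, 0.8]
width: 0.0302
gripper_force: 0.2
```

{"op": "drive_tool", "data": {"rows": [[[0,0,0],[0.3,0,0],3],[[0,0,0],[0,0,0],3]]}}

```text
clock: 3.32
position: [0.4363, -0.1564, 0.0591]
ee_rot: [0.0, 0.017, 1.0, 0.0]
contact_force: [1.1, -0.7, 0.9]
width: 0.0302
gripper_force: 0.0
```

{"op": "drive_tool", "data": {"rows": [[[0,0,0],[0.2,0,0],3],[[0,0,0],[0.2,0,0],3],[[0,0,0],[0,0,0],3]]}}

```text
clock: 3.7
position: [0.4405, -0.1565, 0.0592]
ee_rot: [0.0, 0.017, 1.0, -0.0]
contact_force: [0.2, -0.2, 0.5]
width: 0.0298
gripper_force: 0.0
```

```bash
cat >> h.py <<'E'
def meas(f):
    im=save('top',f)[:,:,::-1]; lab=cv2.cvtColor(np.ascontiguousarray(im),cv2.COLOR_BGR2LAB); a=lab[:,:,1]
    for nm,k in (('green',(a<124)),('pink',a>140)):
        z=np.zeros(a.shape,np.uint8); z[208:302,322:424]=k[208:302,322:424]*255
        c=max(cv2.findContours(z,cv2.RETR_EXTERNAL,cv2.CHAIN_APPROX_NONE)[0],key=cv2.contourArea); P=np.array([ray('top',*p[0],.064)[:2] for p in c],np.float32)
        r=cv2.minAreaRect(P*1000); print(nm,np.round(r[0]),np.round(r[1]),round(r[2],1), np.round(cv2.boxPoints(r)).tolist())
E
python3 - <<'E'
from h import *
s=manip.get_state(); print(s['position'],s['contact_force'])
meas('t2')
E
```

```text
[ 0.44045806 -0.15648146  0.05915413] [ 0.23858769 -0.16584103  0.50350085]
green [ 499. -133.] [ 39. 128.] 80.0 [[433.0, -141.0], [559.0, -163.0], [565.0, -125.0], [440.0, -103.0]]
pink [ 502. -284.] [27. 10.] 78.9 [[495.0, -297.0], [504.0, -299.0], [509.0, -272.0], [500.0, -270.0]]
```

{"op": "drive_tool", "data": {"rows": [[[0,0,0],[0.15,0,0],3],[[0,0,0],[0.1,0,0],3],[[0,0,0],[0,0,0],3]]}}

```text
clock: 4.12
position: [0.4429, -0.1564, 0.0591]
ee_rot: [0.0, 0.017, 1.0, 0.0]
contact_force: [0.1, -0.2, -0.9]
width: 0.0297
gripper_force: 0.0
```

{"op": "drive_tool", "data": {"rows": [[[0,0,0],[0.15,0,0],3],[[0,0,0],[0.1,0,0],3],[[0,0,0],[0,0,0],3]]}}

```text
clock: 4.5
position: [0.4436, -0.1561, 0.0588]
ee_rot: [-0.002, 0.017, 1.0, 0.0]
contact_force: [-5.5, -1.4, 1.9]
width: 0.0299
gripper_force: 2.5
```

The fence stop shows up as a force. I'll press once more, retreat, and move across to the pink mould.

{"op": "drive_tool", "data": {"rows": [[[0,0,0],[0.1,0,0],3],[[0,0,0],[0,0,0],3],[[0,0,0],[-3,0.1,0],3],[[0,0,0],[-5,0.1,0],3],[[0,0,0],[-1.2,-2.0,0],3],[[0,0,0],[0,-5,0],3],[[0,0,0],[0,-3,0],3],[[0,0,0],[0,0,0],3]]}}

```text
clock: 5.5
position: [0.3557, -0.2572, 0.0595]
ee_rot: [0.001, 0.019, 1.0, -0.001]
contact_force: [-0.6, 0.2, 0.2]
width: 0.0304
gripper_force: 0.0
```

```bash
python3 - <<'E'
from h import *
s=manip.get_state(); print(s['position'],s['contact_force'])
meas('t3')
E
```

```text
[ 0.35568117 -0.25717755  0.05945921] [-0.61247327  0.21692069  0.16150164]
green [ 508. -155.] [ 60. 106.] 88.9 [[455.0, -184.0], [561.0, -186.0], [562.0, -126.0], [456.0, -124.0]]
pink [ 456. -260.] [ 62. 109.] 80.8 [[397.0, -282.0], [504.0, -300.0], [514.0, -238.0], [407.0, -221.0]]
```

{"op": "drive_tool", "data": {"rows": [[[0,0,0],[2,0.0,0],3],[[0,0,0],[1,-0.03,0],3],[[0,0,0],[1,-0.03,0],3],[[0,0,0],[1,-0.03,0],3],[[0,0,0],[1,-0.03,0],3],[[0,0,0],[1,-0.03,0],3],[[0,0,0],[0.8,-0.03,0],3],[[0,0,0],[0.4,0,0],3]]}}

```text
clock: 6.55
position: [0.4368, -0.2564, 0.0591]
ee_rot: [-0.0, 0.017, 1.0, 0.0]
contact_force: [-0.7, 0.1, 0.3]
width: 0.0302
gripper_force: 0.2
```

{"op": "drive_tool", "data": {"rows": [[[0,0,0],[0.2,0,0],3],[[0,0,0],[0.1,0,0],3],[[0,0,0],[0,0,0],3]]}}

```text
clock: 6.92
position: [0.4392, -0.2562, 0.0591]
ee_rot: [0.0, 0.018, 1.0, 0.0]
contact_force: [-0.2, -0.1, -0.4]
width: 0.0298
gripper_force: 0.0
```

{"op": "drive_tool", "data": {"rows": [[[0,0,0],[0.15,0,0],3],[[0,0,0],[0,0,0],3]]}}

```text
clock: 7.18
position: [0.4405, -0.2562, 0.0591]
ee_rot: [-0.0, 0.017, 1.0, 0.0]
contact_force: [-1.7, 0.3, 0.1]
width: 0.0299
gripper_force: 0.6
```

{"op": "drive_tool", "data": {"rows": [[[0,0,0],[0.15,0,0],3],[[0,0,0],[0.1,0,0],3],[[0,0,0],[0,0,0],3]]}}

```text
clock: 7.55
position: [0.4405, -0.2559, 0.0588]
ee_rot: [-0.003, 0.017, 1.0, 0.0]
contact_force: [-7.8, -2.3, 3.5]
width: 0.0301
gripper_force: 3.7
```

{"op": "drive_tool", "data": {"rows": [[[0,0,0],[0.05,0,0],3],[[0,0,0],[0,0,0],3],[[0,0,0],[-3,0.1,0],3],[[0,0,0],[-5,0.1,1],3],[[0,0,0],[0,3,4],3],[[0,0,-0.1],[0,5,3],4],[[0,0,-0.18],[0,5.5,1],5],[[0,0,-0.18],[0,5.5,0],6]]}}

```text
clock: 8.55
position: [0.3657, -0.0745, 0.1496]
ee_rot: [0.002, 0.23, 0.973, 0.0]
contact_force: [0.8, 0.7, 0.1]
width: 0.0599
gripper_force: 0.0
```

```bash
python3 - <<'E'
from h import *
meas('t4')
S=np.array([ray('top',165+u/3,195+v/3,.044)[:2] for u,v in [(43,116),(193,113),(192,263),(40,268)]]); print(S,S.mean(0), S[0]-S[1],S[3]-S[2])
im=cv2.imread('pics/t4.png')
k=cv2.resize(im[225:295,165:245],(800,700),interpolation=cv2.INTER_CUBIC)[50:650]; cv2.imwrite('pics/d1.png',k)
E
```

```text
green [ 508. -155.] [ 60. 105.] 88.9 [[455.0, -184.0], [561.0, -186.0], [562.0, -126.0], [456.0, -124.0]]
pink [ 506. -255.] [ 61. 109.] 87.6 [[450.0, -283.0], [559.0, -288.0], [562.0, -227.0], [453.0, -223.0]]
[[0.51098464 0.16501481]
 [0.51343504 0.06834919]
 [0.41748492 0.06564238]
 [0.4141961  0.16153561]] [0.46402517 0.1151355 ] [-0.0024504   0.09666562] [-0.00328882  0.09589323]
```

View pics/d1.png

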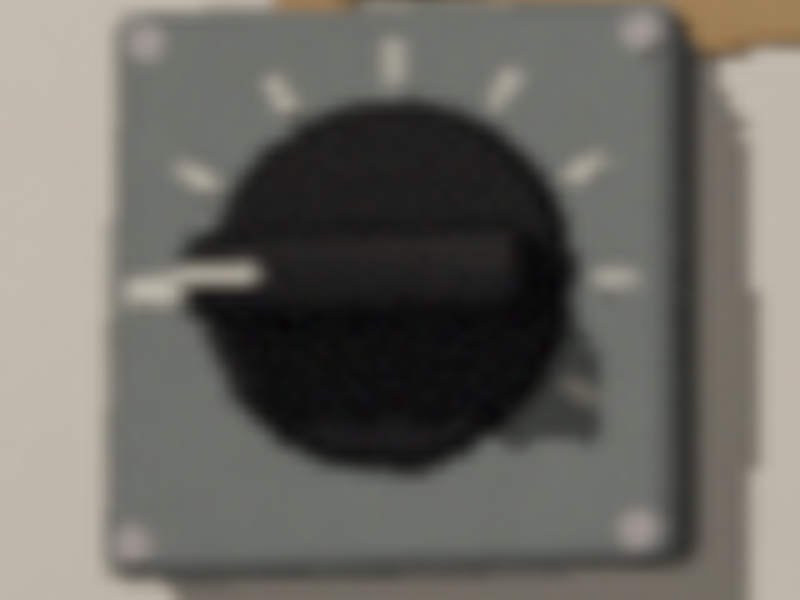

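Both moulds are flush and square. The dial's pointer is on the long bar, so it starts at the stop; the white mark runs from (183,258) to (191,257). Next I'll compute the bar's direction and centre.

```bash
python3 - <<'E'
from h import *
f=lambda u,v,z: ray('top',165+u/10-.45,230+v/10-.45,z)[:2]
print('disc c',f(398,283,.05),'screws',np.mean([f(*p,.044) for p in [(147,43),(640,30),(637,530),(133,542)]],0))
a=f(192,275,.084);b=f(518,262,.084);print('bar top ends',a,b,'mid',(a+b)/2,np.linalg.norm(a-b),np.degrees(np.arctan2(*(a-b)[::-1])))
s=manip.get_state(); print(s['position'],s['ee_rot'],s['qpos'])
E
```

```text
disc c [0.46406434 0.11344566] screws [0.46431744 0.11615514]
bar top ends [0.46322065 0.14474081] [0.4658142 0.0851371] mid [0.46451742 0.11493895] 0.05966011442435346 92.49154695936267
[ 0.36347456 -0.06881662  0.14882908] [-1.93304111e-05  2.31244484e-01  9.72891567e-01  2.82622615e-03] [-0.38127183  0.04655754  2.04974129  0.00645288  1.04617413 -1.48858759]
```

{"op": "drive_tool", "data": {"rows": [[[0,0,-0.18],[1.5,3,0],6],[[0,0,-0.18],[2,4,0],6],[[0,0,-0.18],[2,4,0],6],[[0,0,-0.18],[2,4,0],6],[[0,0,-0.18],[1.5,2.4,0],6],[[0,0,-0.17],[1,1,0],6],[[0,0,0],[0,0,0],6],[[0,0,0],[0,0,0],6]]}}

```text
clock: 9.6
position: [0.4621, 0.1036, 0.1482]
ee_rot: [-0.0, 0.684, 0.73, -0.0]
contact_force: [-0.4, -0.4, 0.1]
width: 0.0602
gripper_force: 0.0
```

{"op": "drive_tool", "data": {"rows": [[[0,0,-0.03],[0.2,1.1,-2],6],[[0,0,0],[0,0,-2],6],[[0,0,0],[0,0,-2],6],[[0,0,0],[0,0,-1.2],6],[[0,0,0],[0,0,-0.8],6],[[0,0,0],[0,0,0],6]]}}

```text
clock: 10.35
position: [0.4644, 0.1148, 0.0682]
ee_rot: [-0.0, 0.695, 0.719, -0.0]
contact_force: [-0.9, -0.1, -0.1]
width: 0.0601
gripper_force: 0.0
```

```bash
python3 - <<'E'
from h import *
s=manip.get_state(); print(s['position'],s['ee_rot'],s['contact_force'])
b=save('scene','s2'); a=save('top','t5')
cv2.imwrite('pics/s2c.png',np.hstack([cv2.resize(b[120:260,160:340],(400,400)),cv2.resize(a[215:315,150:250],(400,400))])[:,:,::-1])
E
```

```text
[0.46443162 0.11477186 0.06817172] [-1.67891317e-04  6.95437527e-01  7.18586515e-01 -1.96246425e-04] [-0.9252153  -0.13561443 -0.06025779]
```

View pics/s2c.png

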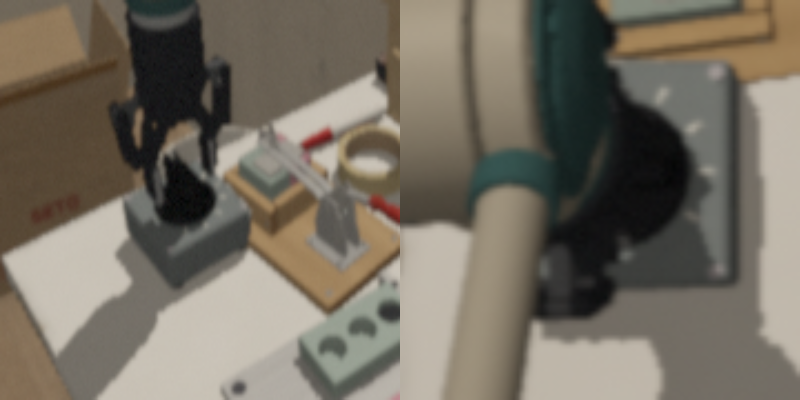

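The fingers straddle the bar. I'll lower slightly and close.

{"op": "drive_tool", "data": {"rows": [[[0,0,0],[0,0,-0.4],4],[[0,0,0],[0,0,0],1.5],[[0,0,0],[0,0,0],1.2],[[0,0,0],[0,0,0],1.2],[[0,0,0],[0,0,0],1.2]], "force": 40}}

```text
clock: 11.08
position: [0.4645, 0.115, 0.0645]
ee_rot: [-0.0, 0.695, 0.719, -0.0]
contact_force: [-1.3, -0.8, 3.4]
width: 0.0163
gripper_force: 42.0
```

{"op": "drive_tool", "data": {"rows": [[[0,0,-0.1],[0,0,0],1.2],[[0,0,-0.13],[0,0,0],1.2],[[0,0,-0.13],[0,0,0],1.2],[[0,0,-0.13],[0,0,0],1.2],[[0,0,-0.13],[0,0,0],1.2],[[0,0,-0.13],[0,0,0],1.2],[[0,0,-0.13],[0,0,0],1.2],[[0,0,-0.12],[0,0,0],1.2]]}}

```text
clock: 12.08
position: [0.4645, 0.115, 0.0645]
ee_rot: [0.0, 0.955, 0.295, -0.0]
contact_force: [-1.0, -0.4, 2.7]
width: 0.0166
gripper_force: 42.2
```

{"op": "drive_tool", "data": {"rows": [[[0,0,-0.14],[0,0,0],1.2],[[0,0,-0.14],[0,0,0],1.2],[[0,0,-0.14],[0,0,0],1.2],[[0,0,-0.14],[0,0,0],1.2],[[0,0,-0.14],[0,0,0],1.2],[[0,0,-0.14],[0,0,0],1.2],[[0,0,-0.14],[0,0,0],1.2],[[0,0,-0.08],[0,0,0],1.2]]}}

```text
clock: 13.08
position: [0.4645, 0.115, 0.0645]
ee_rot: [0.0, 0.974, -0.228, -0.0]
contact_force: [-2.3, 0.4, 3.2]
width: 0.0163
gripper_force: 42.2
```

{"op": "drive_tool", "data": {"rows": [[[0,0,0],[0,0,0],1.2],[[0,0,0],[0,0,0],1.2]]}}

```text
clock: 13.32
position: [0.4645, 0.115, 0.0645]
ee_rot: [0.0, 0.974, -0.226, -0.0]
contact_force: [-1.6, -0.2, 5.0]
width: 0.0163
gripper_force: 42.2
```

```bash
python3 - <<'E'
from h import *
s=manip.get_state(); q=s['ee_rot']; print(np.degrees(2*np.arctan2(q[2],q[1])),s['qpos'][5],s['contact_force'],s['moment'])
E
```

```text
-26.09034355823 2.123448009886557 [-1.5996539  -0.21594346  4.99804651] [-0.0642105   0.19714485 -0.14663028]
```

The tool has turned 118°, which is the fourth click. Releasing and rising.

{"op": "drive_tool", "data": {"rows": [[[0,0,0],[0,0,0],3],[[0,0,0],[0,0,0],5],[[0,0,0],[0,0,0],5],[[0,0,0],[0,0,3],5],[[0,0,0],[0,0,5],5],[[0,0,0],[-3,0,5],5],[[0,0,0],[-5,0,2],5],[[0,0,0],[-5,0,0],5]]}}

```text
clock: 14.32
position: [0.3347, 0.1152, 0.216]
ee_rot: [-0.001, 0.974, -0.226, 0.002]
contact_force: [-0.7, 1.4, 0.2]
width: 0.0498
gripper_force: 0.0
```

{"op": "drive_tool", "data": {"rows": [[[0,0,0],[-2,5,0],5],[[0,0,0],[-2,6,0],5],[[0,0,0],[-1,6,0],5],[[0,0,0],[0,6,0],5],[[0,0,0],[0,0,0],5]]}}

```text
clock: 14.95
position: [0.2912, 0.3404, 0.214]
ee_rot: [-0.005, 0.976, -0.219, -0.005]
contact_force: [-0.5, -0.2, -0.3]
width: 0.0499
gripper_force: 0.0
```

```bash
python3 - <<'E'
from h import *
meas('t6')
im=cv2.imread('pics/t6.png')
cv2.imwrite('pics/f.png',cv2.resize(im[195:310,165:430],None,fx=3,fy=3,interpolation=cv2.INTER_CUBIC))
E
```

```text
green [ 508. -155.] [ 60. 105.] 89.6 [[456.0, -185.0], [561.0, -186.0], [561.0, -125.0], [456.0, -125.0]]
pink [ 506. -255.] [ 61. 109.] 87.6 [[450.0, -283.0], [559.0, -288.0], [562.0, -227.0], [453.0, -223.0]]
```

View pics/f.png

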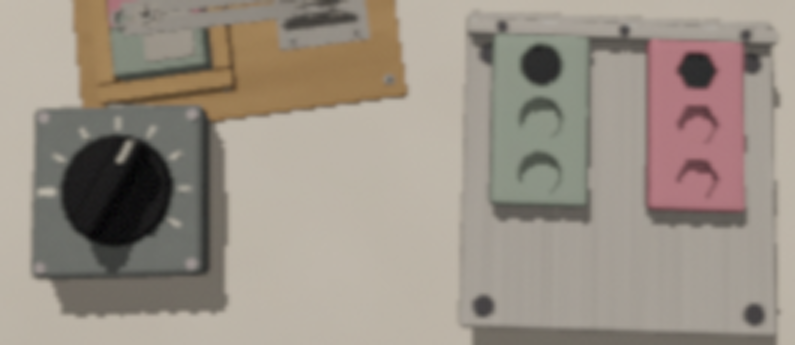

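Both moulds stand flush against the fence with a wide gap between them. The dial's pointer is at the fourth bar after the stop, one past the top bar.

```bash
python3 -c "
from rig import job; print(job.sign_off())"
```

```text
the job is handed in; nothing more can be done
None
```

The job is handed in: both moulds are flush and square against the rear fence with a gap of about 40 mm, and the dial is released in the fourth click; the hand-in returned no verdict.

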